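# Refit the control knob of the vaccine fridge and hold it in to start it

### The job

The control knob has come off the portable vaccine fridge and lies on the table. Pick it up, turn it so that the flat in its bore matches the flat of the D-shaped shaft on the fridge's control deck, push it fully home without forcing it, and then press knob and shaft all the way in and hold them there for at least two seconds, which starts the fridge. Finish while still holding the knob pressed in, and leave the gel bottle, the vial rack and the syringe tray as they stand.

Things in the scene. Friction and masses are not known exactly. Their poses are not given: they have to be found in the camera images.
- knob: Loose black plastic control knob standing upright on the table, bore down: 38 mm tall, 70 g. Origin: centre of its underside on its axis, z up. Round skirt, 49 mm across at its lower edge, 43 mm at its flat top 16 mm above the origin. On it stands a bar grip along x with a pointed nose that overhangs the skirt to x = +26.5 mm; a white line on the bar's top runs to the nose.
- shaft_tip (a point): Centre of the top of the bare metal shaft that stands up 24 mm from the fridge's white deck: 12 mm in diameter, with a flat 2 mm from its axis. x points from the axis to the flat, z up. The knob goes on only with its nose along this x: 0.6 mm play all round, some 0.15 rad of turn. It slides on easily; the shaft turns about its axis against 0.015 N m and stays where left.
- shaft_push (a joint): How far the shaft is pushed down into the fridge, m: 0 = out, as it starts; 0.006 = all the way in, at a firm stop. A spring pushes it back out: 3 N to start it moving, 8 N all the way in. With the knob fully home on it, the knob's underside is 10 mm above the deck at 0 and 4 mm above it at the stop.
- fridge: Portable vaccine fridge, fixed: blue box, white top. Origin: on the table straight below the shaft's axis; z up. The low end with the control deck, 190 mm high, reaches x = -150 to 150 mm, y = -85 to 85 mm. Beyond y = 85 mm is the cold chest, lid top 247 mm high, to y = 475 mm (handle to 495 mm), x = -161 to 161 mm, with a latch to x = -178 mm.
- knob_grip (a point): Middle of the knob's bar grip, on the knob's axis, 27 mm above the knob's origin; axes as the knob's. The bar is 14 mm wide (y), 22 mm high (16 to 38 mm above the knob's origin), with straight sides from x = -15 to +15 mm and a blunt end at x = -18 mm.
- bore_end (a point): Centre of the ceiling of the blind D-shaped bore in the knob's underside, on the axis, 14 mm above the knob's origin; axes as the knob's. The bore is 13.2 mm across the round; its flat is 2.6 mm from the axis on the +x side, the nose's side. The round's mouth, 1 mm up inside the skirt, is bevelled by 1.2 mm. With the knob fully home the shaft's tip touches this point.
- gel_bottle: Bystander: clear pump bottle of hand gel, diameter 69 mm, 198 mm tall with the pump, standing on the table. Origin: centre of its underside, z up.
- vial_rack: Bystander: white plastic rack, 56 x 130 x 22 mm, with six small vials standing in it, 49 mm high in all, on the table. Origin: centre of its underside; long side along y.
- syringe_tray: Bystander: open steel tray with syringes, 220 x 130 x 25 mm, on the table. Origin: centre of its underside; long side along x.
Mind the look-alikes: they are no part of the job. Leave any orange look-alike of the knob alone.

How it is judged (in metres and radians):
On the way:
1. the knob is fully home on the shaft, flat to flat, and pressed in with it for two seconds (z of shaft_tip in the frame of knob above 0.0128 m and horizontal distance between shaft_tip and knob below 0.003 m and angle between the x axis of knob and the x axis of shaft_tip, either way round below 0.25 rad and value of joint shaft_push above 0.0045 m), for 2 s.
At the end, for the whole second after the job is handed in: The knob is fully home (shaft's tip at least 12.8 mm above the knob's underside; axes within 3 mm, flats within 0.25 rad, upright within 0.15 rad) and the gripper still holds it pressed in, the shaft at least 4.5 mm of its 6 mm down, after two seconds of holding (all of step 1 and angle between knob's own z axis and vertical below 0.15 rad and contact force between knob and the fingers above 1 N); the arm keeps its last pose, push and grip.
It fails at once if the knob is forced against the fridge with more than 60 N (contact force between knob and fridge above 60 N).
It fails at once if the gel bottle is shoved or tipped (distance of gel_bottle from where it was at the start of the episode above 0.02 m or angle between gel_bottle's own z axis and vertical above 0.3 rad).
It fails at once if the vial rack is shoved or tipped (distance of vial_rack from where it was at the start of the episode above 0.02 m or angle between vial_rack's own z axis and vertical above 0.3 rad).
It fails at once if the syringe tray is shoved (distance of syringe_tray from where it was at the start of the episode above 0.02 m).
It also fails if it takes over 58 s, if anything falls off the work surface, if the arm or the gripper's body presses on something with over 40 N, if the wrist force passes 120 N, or if a joint passes its speed limit or range.

### The arm

A 6-joint arm with a two-finger parallel gripper is mounted at the origin on the work surface. World frame = base frame: x ahead of the robot, y to its left, z up, the work surface at z = 0. Lengths are in m, angles in degrees, forces in N, time in s.
With the tool pointing down it reaches from about 0.4 to 0.825 m from the base axis. Payload 7 kg.
Tool frame: the origin (TCP) lies midway between the tips of the shut fingers; the grasp point (between the pads) lies 19 mm behind it; z points along the fingers, y is the line along which they close (so a half turn about z gives the same grasp; the last joint's range is limited). The gripper opens to 88 mm and grips with 3 to 60 N. Pads are 19 mm wide; open, the fingers measure 130 mm over their backs; the gripper's body (78 mm by 193 mm) begins 47 mm behind the grasp point.
Start: joints at [89.273, 20.546, 0.682, 0, -70.136, -16.507], TCP at [0.2, 0.645, 0.227] pointing down, gripper open.
Joint ranges: [-176.03, 176.03], [-82.01, 121.73], [-58.28, 71.71], [-173.87, 95.51], [-174.79, -0.11], [-173.66, 173.66]. Speed limits (degrees/s): [136.94, 136.94, 172.46, 180, 180, 180].

### API

Orientations are given as [roll, pitch, yaw] about the fixed x, y, z axes, in that order (R = Rz(yaw) Ry(pitch) Rx(roll)).
In Python, from plant import ctrl gives the robot as it stands.
- The arm moves only by the tool arm_command, never from a script. Its argument "steps" is a list of rows, each an object with "translation": the shift along the tool's x, y, z in mm, a list of three; "rotation": the turn, a rotation vector about the tool's x, y, z in units of 5 degrees (1.0 is 5 degrees), a list of three; "claw": the finger opening in mm, from 0 to 87.6. In form: [{"translation": [x, y, z], "rotation": [rx, ry, rz], "claw": claw}, ...]. A call has 1 to 5 rows; each row is the pose to reach, as a shift and turn from the pose commanded when the call began, along the tool's axes at that moment; what a row does not reach only later rows make up. A row lasts 1/10 s, in which the tool goes at most 50 mm and 8.59 degrees, less where a joint would pass 70% of its speed; a pose out of reach is approached as far as the arm can. A call with a gripper value outside its range is refused whole. The fingers move at their own pace and stop on an object; the grip force is fixed at half the most. Time passes only in rows, so rows that repeat a pose let the fingers close. It gives the time, the measured TCP pose, the force, the opening and the grip force at its end, in the units of the state.
- ctrl.get_obs(): the state, without advancing time (a new reading comes with each control period).
- ctrl.snapshot(name): name is "side" or "top"; returns (picture, depth): 480x640x3 uint8, red, green, blue; 480x640 float32, m along the optical axis (not along the pixel's ray), 0 where there is no reading.
- ctrl.calibration(name): a dict with "vertical_fov" (degrees; the focal length in pixels is half the picture's height over the tangent of half this angle, whatever the lens; pixels are square), "cx", "cy" (the principal point, pixels), "rvec" (rotation vector, rad) and "tvec" (3), from world to camera coordinates, as OpenCV has them. Camera axes: x right, y down, z forward; pixel columns grow to the right and rows downward; lengths in m; the calibration is good to about 2 mm. A picture is of the moment at which its call begins. calibration takes no time and is no camera call.
- ctrl.close_job(): hands the job in; it is judged then, once.
The state is a dict: "clock": time; "joint_pos": joint angles; "qvel": joint speeds; "tau": joint torques, N m; "tool_pos": TCP position; "orientation": TCP orientation; "force": force on the tool from outside, world axes, zero at the start; "moment": the same for the moment, N m; "opening": finger opening in m; "gripper_force": force on a finger pad.
Only numpy, scipy, OpenCV 4.12 (cv2) and the standard library are available. Lean on these libraries where they do the work, as an engineer would, in place of code of your own. Each camera call takes 0.05 s, during which the arm holds its last target. There are 200 camera calls.

## Working session

There is one attempt and no reset: what is moved stays moved. The work goes in short steps, Python scripts to look and compute and a tool call to move; the robot and the scene stay as the last step left them, time stands still between calls to the robot, and variables do not carry over. Pictures are saved under pics/ and viewed, at most 10 in all, crops included, and the job is handed in when it is done.

Besides the shell and the picture viewer there is one more tool, called after "Call:" as name(argument=value, ...), one argument or row to a line, values as JSON. arm_command: Moves the arm, as the interface text tells. Its arguments: {"type":"object","properties":{"steps":{"type":"array"}},"required":["steps"]}

```bash
mkdir -p pics; cat > h.py <<'E'
import numpy as np, cv2
from plant import ctrl
def cam(n):
    c=ctrl.calibration(n); f=240/np.tan(np.radians(c["vertical_fov"])/2)
    R=cv2.Rodrigues(np.array(c["rvec"],float))[0]; return f,c["cx"],c["cy"],R,np.array(c["tvec"],float)
def world(n,d):
    f,cx,cy,R,t=cam(n); v,u=np.mgrid[:480,:640]
    P=np.stack([(u-cx)/f*d,(v-cy)/f*d,d],-1); return (P-t)@R
def proj(n,p):
    f,cx,cy,R,t=cam(n); q=np.asarray(p)@R.T+t; return q[...,:2]/q[...,2:]*f+[cx,cy]
def ray(n,u,v,z):
    f,cx,cy,R,t=cam(n); o=-R.T@t; r=R.T@np.array([(u-cx)/f,(v-cy)/f,1]); return o+r*(z-o[2])/r[2]
E
python3 - <<'E'
from h import *
for n in("top","side"):
    p,d=ctrl.snapshot(n); cv2.imwrite(f"pics/{n}0.png",p[...,::-1]); np.savez(f"{n}0.npz",p=p,d=d)
    c=ctrl.calibration(n); R=cam(n)[3]; print(n,c,-R.T@c["tvec"],R[2])
print(ctrl.get_obs())
E
```

```text
top {'vertical_fov': 55.97954820704105, 'cx': 325.4792242150586, 'cy': 238.43733682052857, 'rvec': array([ 2.22240853, -2.1730357 ,  0.07182353]), 'tvec': array([-0.22565565,  0.4952015 ,  1.07049958])} [ 0.43964219 -0.20465928  1.09860988] [ 0.05574168 -0.00904342 -0.99840427]
side {'vertical_fov': 51.225817642282806, 'cx': 315.0191201039726, 'cy': 237.23119986991196, 'rvec': array([ 2.42457677, -0.46689609,  0.17342925]), 'tvec': array([-0.56156597,  0.07129462,  0.97281477])} [ 0.30871242 -0.72421628  0.80437258] [ 0.23918463  0.58190061 -0.7772917 ]
{'clock': 0.1, 'joint_pos': array([ 8.92740250e+01,  2.05870962e+01,  6.39915346e-01, -1.73166659e-02,
       -7.01349046e+01, -1.65090848e+01]), 'qvel': array([ 0.01307348, -0.04711768,  0.10136979,  0.09351282,  0.00815235,
       -0.00275726]), 'tau': array([-1.76483110e-03, -5.84165812e+01,  2.93750918e+01,  7.01556891e+00,
        1.01480915e-02, -5.33239995e-05]), 'tool_pos': array([0.19987189, 0.64428649, 0.22572712]), 'orientation': array([ 1.79916672e+02, -7.71948551e-03, -1.72409502e+01]), 'force': array([0.21416366, 0.03324841, 0.85135684]), 'moment': array([-0.00058099,  0.03102509, -0.00249374]), 'gripper_force': 0.0, 'opening': 0.08754914908322445}
```

View pics/top0.png

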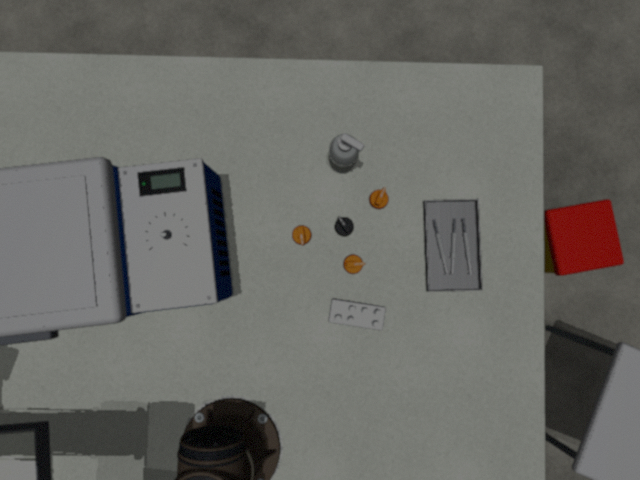

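View pics/side0.png

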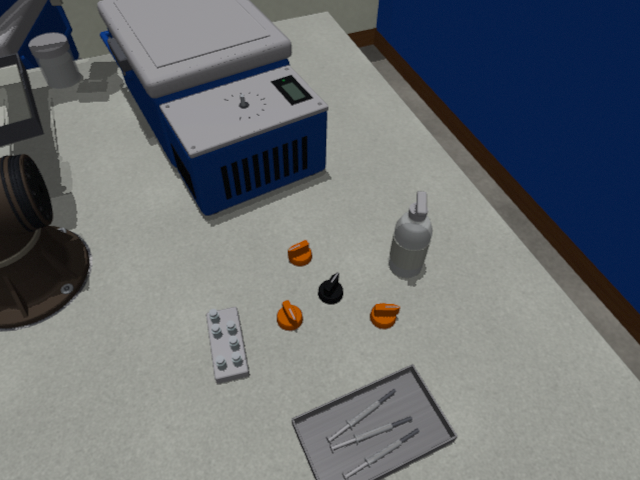

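Top view: black knob at (344,226), shaft at (167,235), orange look-alikes around the knob. Side view: knob (331,291), shaft (243,103).

```bash
python3 - <<'E'
from h import *
N=12
fr={}
for n in("top","side"):
    a=[ctrl.snapshot(n) for _ in range(N)]
    fr[n]=np.mean([x[0].astype(float) for x in a],0); D=np.array([x[1] for x in a]); fr[n+"d"]=np.median(D,0)
np.savez("avg.npz",**fr)
c=lambda n,u,v,r:cv2.resize(fr[n][v-r:v+r,u-r:u+r].clip(0,255).astype(np.uint8),(400,300) if 0 else (300,300),interpolation=cv2.INTER_NEAREST)
def st(x):
    x=x.astype(float); return ((x-x.min())*255/(x.max()-x.min())).astype(np.uint8)
m=np.vstack([np.hstack([st(c("top",344,226,15)),st(c("top",167,235,10))]),np.hstack([st(c("side",331,289,20)),st(c("side",243,102,12))])])
cv2.imwrite("pics/m1.png",m[...,::-1])
for n,u,v in(("top",344,226),("top",167,235),("side",331,289),("side",243,103)):
    W=world(n,fr[n+"d"]); print(n,W[v-6:v+7:2,u-6:u+7:2].round(3)[...,2]); print(W[v,u])
W=world("top",fr["topd"]);print("deck z",W[280,160],W[200,200],"table",W[350,300])
E
```

```text
top [[0.033 0.039 0.038 0.038 0.015 0.015 0.015]
 [0.016 0.038 0.039 0.036 0.015 0.016 0.017]
 [0.016 0.035 0.038 0.039 0.036 0.015 0.016]
 [0.016 0.017 0.038 0.038 0.037 0.037 0.014]
 [0.015 0.017 0.016 0.038 0.037 0.037 0.037]
 [0.015 0.017 0.015 0.03  0.037 0.037 0.039]
 [0.015 0.017 0.015 0.015 0.036 0.028 0.016]]
[ 0.52920404 -0.25726112  0.03799885]
top [[0.189 0.189 0.19  0.19  0.189 0.189 0.189]
 [0.19  0.191 0.191 0.191 0.191 0.189 0.188]
 [0.213 0.214 0.215 0.205 0.192 0.191 0.189]
 [0.213 0.213 0.214 0.203 0.192 0.192 0.189]
 [0.189 0.191 0.191 0.192 0.192 0.189 0.19 ]
 [0.19  0.189 0.191 0.19  0.189 0.189 0.19 ]
 [0.19  0.189 0.19  0.19  0.189 0.189 0.19 ]]
[0.48931342 0.1010862  0.20313239]
side [[0.016 0.039 0.037 0.037 0.037 0.037 0.028]
 [0.038 0.038 0.037 0.039 0.037 0.032 0.02 ]
 [0.038 0.037 0.038 0.037 0.034 0.023 0.016]
 [0.036 0.038 0.038 0.037 0.028 0.016 0.016]
 [0.029 0.034 0.036 0.03  0.019 0.015 0.016]
 [0.023 0.027 0.027 0.023 0.016 0.016 0.016]
 [0.017 0.02  0.021 0.016 0.016 0.016 0.016]]
[ 0.52663175 -0.27291504  0.03698217]
side [[0.189 0.189 0.212 0.213 0.189 0.19  0.19 ]
 [0.189 0.189 0.207 0.209 0.188 0.189 0.19 ]
 [0.189 0.19  0.202 0.203 0.203 0.19  0.19 ]
 [0.189 0.189 0.198 0.198 0.198 0.191 0.189]
 [0.189 0.189 0.192 0.193 0.193 0.191 0.19 ]
 [0.189 0.19  0.192 0.192 0.191 0.19  0.19 ]
 [0.189 0.189 0.189 0.189 0.189 0.189 0.188]]
[0.49027974 0.10041165 0.19835574]
deck z [0.39970793 0.11583877 0.18975892] [0.56244986 0.04240647 0.18901321] table [ 2.31186872e-01 -1.59357417e-01 -1.97567715e-04]
```

View pics/m1.png

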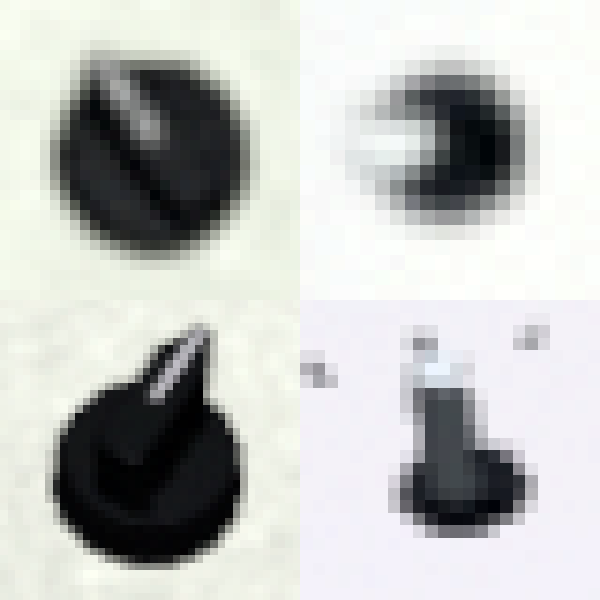

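```bash
cat > fit.py <<'E'
from h import *
from scipy.optimize import least_squares
def shaft(x,y,z0=.19):
    r=np.hypot(x,y); h=np.where((r<.006)&(x<.002),.214,np.where(r<.0125,.1918,.190)); return h
def knob(x,y):
    r=np.hypot(x,y); h=np.where(r<.0215,.016,np.where(r<.0245,.016*(.0245-r)/.003,0.))
    w=np.where(x<.015,.007,.007*(.0265-x)/.0115); return np.where((abs(y)<w)&(x>-.018)&(x<.0265),.038,h)
def render(n,hf,x0,y0,yaw,box,zs,S=5):
    u0,u1,v0,v1=box; f,cx,cy,R,t=cam(n); o=-R.T@t
    us=np.arange(u0*S,u1*S)/S+(.5/S-.5); vs=np.arange(v0*S,v1*S)/S+(.5/S-.5)
    U,V=np.meshgrid(us,vs); r=np.stack([(U-cx)/f,(V-cy)/f,np.ones_like(U)],-1)@R
    d=(zs[-1]-o[2])/r[...,2]; done=np.zeros(U.shape,bool); c,s=np.cos(yaw),np.sin(yaw)
    for z in zs:
        k=(z-o[2])/r[...,2]; X=o[0]+k*r[...,0]-x0; Y=o[1]+k*r[...,1]-y0
        hit=(hf(c*X+s*Y,-s*X+c*Y)>=z-1e-6)&~done; d[hit]=k[hit]; done|=hit
    return d.reshape(v1-v0,S,u1-u0,S).mean((1,3))
def fit(D,hf,views,x0,y0,zs,yaws):
    out=[]
    for yaw in yaws:
        def res(p,yaw=yaw):
            e=[]
            for i,(n,b) in enumerate(views):
                m=D[n+"d"][b[2]:b[3],b[0]:b[1]]; d=render(n,hf,p[2*i],p[2*i+1],yaw,b,zs)
                e.append((np.clip(m-d-np.median(m-d),-.01,.01)*1e3).ravel())
            return np.concatenate(e)
        best=np.array([x0,y0]*len(views)); cost=(res(best)**2).mean()
        for st in(.002,.001,.0005,.00025):   # pattern search (cost is piecewise smooth)
            imp=True
            while imp:
                imp=False
                for j in range(len(best)):
                    for s in(st,-st):
                        q=best.copy(); q[j]+=s; c=(res(q)**2).mean()
                        if c<cost: best,cost,imp=q,c,True
        out.append((cost,np.degrees(yaw),best.round(5)))
    return out
E
cat > run.py <<'E'
from fit import *
D=np.load("avg.npz")
o=fit(D,shaft,[("top",(155,180,224,246)),("side",(233,255,90,112))],.487,.104,np.arange(.2145,.1895,-.001),np.radians(np.arange(0,360,20)))
for x in o: print(x[0].round(3),x[1].round(1),x[2])
o=fit(D,knob,[("top",(326,362,208,244)),("side",(311,353,266,310))],.53,-.258,np.arange(.0385,-.0005,-.002),np.radians(np.arange(28,50,3)))
for x in o: print("K",x[0].round(3),x[1].round(1),x[2])
# fridge yaw from edges of deck; bottle
W=world("top",D["topd"]); 
for n in("top","side"):
    W=world(n,D[n+"d"]); m=(W[...,2]>.18)&(W[...,2]<.195)&(abs(W[...,0]-.49)<.2)&(abs(W[...,1]-.1)<.13)
    r=cv2.minAreaRect((W[m][:,:2]*1000).astype(np.float32)); print("deck",n,r)
    b=(W[...,2]>.05)&(W[...,2]<.2)&(W[...,0]>.6)&(W[...,1]<-.1)&(W[...,0]<.9)&(W[...,1]>-.5); print("bottle",W[b].min(0),W[b].max(0))
E
time python3 run.py
```

```text
1.949 0.0 [0.4915 0.1065 0.492  0.104 ]
2.573 20.0 [0.49125 0.1065  0.492   0.10375]
3.273 40.0 [0.49125 0.1065  0.492   0.1045 ]
4.057 60.0 [0.4915  0.10675 0.491   0.10225]
4.449 80.0 [0.49    0.1065  0.4915  0.10425]
4.414 100.0 [0.48975 0.10625 0.4915  0.10425]
4.034 120.0 [0.4895  0.107   0.49125 0.105  ]
3.678 140.0 [0.489   0.106   0.49125 0.1045 ]
2.874 160.0 [0.48875 0.10625 0.4895  0.103  ]
2.586 180.0 [0.488   0.10625 0.489   0.1025 ]
3.019 200.0 [0.489 0.105 0.49  0.102]
3.439 220.0 [0.48875 0.1045  0.4905  0.10125]
4.008 240.0 [0.489   0.10425 0.49025 0.10125]
4.29 260.0 [0.48975 0.10325 0.4905  0.10125]
4.488 280.0 [0.48975 0.103   0.49075 0.10125]
4.253 300.0 [0.4915  0.10475 0.49125 0.1015 ]
3.751 320.0 [0.4915  0.1065  0.4925  0.10175]
2.73 340.0 [0.4915 0.1065 0.493  0.104 ]Traceback (most recent call last):
  File "run.py", line 5, in <module>
    o=fit(D,knob,[("top",(326,362,208,244)),("side",(311,353,266,310))],.53,-.258,np.arange(.0385,-.0005,-.002),np.radians(np.arange(28,50,3)))
  File "fit.py", line 33, in fit
    q=best.copy(); q[j]+=s; c=(res(q)**2).mean()
                               ~~~^^^
  File "fit.py", line 23, in res
    m=D[n+"d"][b[2]:b[3],b[0]:b[1]]; d=render(n,hf,p[2*i],p[2*i+1],yaw,b,zs)
                                       ~~~~~~^^^^^^^^^^^^^^^^^^^^^^^^^^^^^^^
  File "fit.py", line 9, in render
    u0,u1,v0,v1=box; f,cx,cy,R,t=cam(n); o=-R.T@t
                                 ~~~^^^
  File "h.py", line 4, in cam
    c=ctrl.calibration(n); f=240/np.tan(np.radians(c["vertical_fov"])/2)
ValueError: time passes only in moves, steps and waits

real	0m20.068s
user	0m17.771s
sys	0m1.351s
```

```bash
sed -i '1a from functools import lru_cache' h.py; sed -i 's/^def cam/@lru_cache\ndef cam/' h.py
sed -i 's/np.arange(0,360,20)/np.r_[np.arange(-25,26,5),170,180,190]/' run.py; sed -i 's/\.2145,\.1895,-\.001)/.2145,.1895,-.0005)/' run.py
time timeout 400 python3 run.py
```

```text
2.786 -25.0 [0.4915  0.1065  0.49275 0.10325]
2.49 -20.0 [0.4915  0.1065  0.49275 0.103  ]
2.361 -15.0 [0.4915  0.1065  0.493   0.10325]
2.328 -10.0 [0.49175 0.10625 0.493   0.10325]
2.017 -5.0 [0.4915  0.1065  0.49275 0.10325]
1.757 0.0 [0.4915  0.1065  0.492   0.10375]
1.826 5.0 [0.4915  0.1065  0.492   0.10375]
1.982 10.0 [0.4915 0.1065 0.492  0.104 ]
2.25 15.0 [0.49125 0.1065  0.492   0.10375]
2.449 20.0 [0.4915  0.1065  0.49225 0.10425]
2.632 25.0 [0.4915 0.1065 0.492  0.104 ]
2.786 170.0 [0.48825 0.10625 0.489   0.1025 ]
2.475 180.0 [0.488   0.10625 0.4895  0.1045 ]
2.679 190.0 [0.4885 0.106  0.4895 0.1025]
K 5.328 28.0 [ 0.5315 -0.2585  0.532  -0.261 ]
K 4.525 31.0 [ 0.5315  -0.2585   0.53225 -0.2605 ]
K 4.031 34.0 [ 0.5315  -0.25825  0.53225 -0.26   ]
K 3.724 37.0 [ 0.5315  -0.25825  0.53275 -0.26   ]
K 4.119 40.0 [ 0.5315  -0.2585   0.532   -0.26075]
K 4.711 43.0 [ 0.5315  -0.25875  0.53225 -0.26025]
K 5.451 46.0 [ 0.53125 -0.25875  0.53225 -0.26075]
K 6.288 49.0 [ 0.5315 -0.259   0.5325 -0.261 ]
deck top ((490.46295166015625, 111.44342041015625), (306.9275207519531, 181.32785034179688), 7.805006504058838)
bottle [ 0.66107334 -0.28515568  0.05054549] [ 0.72717739 -0.21686342  0.1980394 ]
deck side ((485.2335510253906, 131.08889770507812), (306.13995361328125, 229.8128204345703), 6.845519065856934)
bottle [ 0.66199632 -0.28864298  0.0503277 ] [ 0.72456748 -0.22819029  0.19825446]
real	0m33.324s
user	0m32.030s
sys	0m1.760s
```

Call:
arm_command(
  steps=[
    {"translation": [0, 0, -50], "rotation": [0, 0, 0], "claw": 60},
    {"translation": [0, 0, -100], "rotation": [0, 0, 0], "claw": 60},
    {"translation": [0, 0, -150], "rotation": [0, 0, 0], "claw": 60},
  ],
)

```text
clock: 1.6
tool_pos: [0.2001, 0.6443, 0.3784]
orientation: [180.0, -0.0, -17.2]
force: [-0.2, 1.2, -1.2]
opening: 0.069
gripper_force: 0.0
```

Call:
arm_command(
  steps=[
    {"translation": [38, 30, 0], "rotation": [0, 0, 1.7], "claw": 50},
    {"translation": [76, 60, 0], "rotation": [0, 0, 3.4], "claw": 50},
    {"translation": [114, 90, 0], "rotation": [0, 0, 5.1], "claw": 50},
    {"translation": [152, 120, 0], "rotation": [0, 0, 6.8], "claw": 50},
    {"translation": [190, 150, 0], "rotation": [0, 0, 8.5], "claw": 50},
  ],
)

```text
clock: 2.1
tool_pos: [0.3377, 0.4433, 0.3769]
orientation: [-180.0, 0.0, -60.1]
force: [0.6, 0.3, 0.6]
opening: 0.0498
gripper_force: 0.0
```

```bash
cat > go.py <<'E'
# usage: go.py x y z yaw  -> tool-frame shift (mm) and turn (units) to that pose, tool pointing down
import sys; from plant import ctrl; import numpy as np
from scipy.spatial.transform import Rotation as Q
o=ctrl.get_obs(); x,y,z,w=map(float,sys.argv[1:]); R=Q.from_euler("xyz",o["orientation"],degrees=True)
T=Q.from_euler("xyz",[180,0,w],degrees=True)
print("clock",round(o["clock"],2),"pos",o["tool_pos"].round(4),"rpy",o["orientation"].round(2),"q",o["joint_pos"].round(1))
print("shift",(R.inv().apply(np.array([x,y,z])-o["tool_pos"])*1000).round(2),"turn",((R.inv()*T).as_rotvec(True)/5).round(3),"F",o["force"].round(2),"M",o["moment"].round(3),"grip",o["gripper_force"],o["opening"])
E
python3 go.py .532 -.2593 .38 -143.3; python3 go.py .52 .15 .38 -100
```

```text
clock 2.1 pos [0.3377 0.4433 0.3769] rpy [-1.7997e+02  2.0000e-02 -6.0060e+01] q [ 72.8   5.9   0.6   0.  -84.7 -42.9]
shift [705.82 182.31  -3.52] turn [-2.0000e-03  9.0000e-03  1.6648e+01] F [0.59 0.26 0.6 ] M [ 0.115 -0.211  0.038] grip 0.0 0.04975077785465148
clock 2.1 pos [0.3377 0.4433 0.3769] rpy [-1.7997e+02  2.0000e-02 -6.0060e+01] q [ 72.8   5.9   0.6   0.  -84.7 -42.9]
shift [345.15 -11.56  -3.25] turn [-5.000e-03  7.000e-03  7.988e+00] F [0.59 0.26 0.6 ] M [ 0.115 -0.211  0.038] grip 0.0 0.04975077785465148
```

Call:
arm_command(
  steps=[
    {"translation": [48, -2, 0], "rotation": [0, 0, 1.7], "claw": 50},
    {"translation": [96, -4, 0], "rotation": [0, 0, 3.4], "claw": 50},
    {"translation": [144, -6, 0], "rotation": [0, 0, 5.1], "claw": 50},
    {"translation": [192, -8, 0], "rotation": [0, 0, 6.8], "claw": 50},
    {"translation": [240, -10, 0], "rotation": [0, 0, 8.3], "claw": 50},
  ],
)

```text
clock: 2.6
tool_pos: [0.4672, 0.241, 0.377]
orientation: [-180.0, 0.0, -101.6]
force: [0.9, 0.8, 0.6]
opening: 0.0498
gripper_force: 0.0
```

```bash
python3 go.py .532 -.2593 .28 -143.3
```

```text
clock 2.6 pos [0.4672 0.241  0.377 ] rpy [-1.7997e+02  5.0000e-02 -1.0156e+02] q [ 48.7   2.6  -2.9   0.  -84.4 -60.2]
shift [ 477.29 -163.65   96.72] turn [-2.000e-03  1.200e-02  8.348e+00] F [0.92 0.84 0.63] M [ 0.193 -0.23   0.029] grip 0.0 0.049835157552656585
```

Call:
arm_command(
  steps=[
    {"translation": [45, -15, 0], "rotation": [0, 0, 1.7], "claw": 50},
    {"translation": [90, -30, 0], "rotation": [0, 0, 3.4], "claw": 50},
    {"translation": [135, -45, 0], "rotation": [0, 0, 5.1], "claw": 50},
    {"translation": [180, -60, 0], "rotation": [0, 0, 6.8], "claw": 50},
    {"translation": [225, -75, 0], "rotation": [0, 0, 8.3], "claw": 50},
  ],
)

```text
clock: 3.1
tool_pos: [0.4961, 0.0056, 0.377]
orientation: [-180.0, 0.1, -143.1]
force: [1.1, 0.2, -0.5]
opening: 0.0499
gripper_force: 0.0
```

```bash
python3 go.py .532 -.2593 .20 -143.3
```

```text
clock 3.1 pos [0.4961 0.0056 0.377 ] rpy [-1.7998e+02  6.0000e-02 -1.4306e+02] q [ 23.4  -0.4  -6.    0.  -84.3 -76.5]
shift [ 130.74 -233.26  176.97] turn [-0.004  0.012  0.048] F [ 1.07  0.19 -0.51] M [ 0.077 -0.288 -0.044] grip 0.0 0.04992283174124683
```

Call:
arm_command(
  steps=[
    {"translation": [25, -45, 15], "rotation": [0, 0, 0], "claw": 50},
    {"translation": [50, -90, 35], "rotation": [0, 0, 0], "claw": 50},
    {"translation": [75, -135, 60], "rotation": [0, 0, 0], "claw": 50},
    {"translation": [100, -180, 85], "rotation": [0, 0, 0], "claw": 50},
    {"translation": [123, -220, 110], "rotation": [0, 0, 0], "claw": 50},
  ],
)

```text
clock: 3.6
tool_pos: [0.5287, -0.2215, 0.2782]
orientation: [-179.9, 0.1, -142.7]
force: [0.9, 1.2, 0.1]
opening: 0.0499
gripper_force: 0.0
```

Call:
arm_command(
  steps=[
    {"translation": [0, 0, 0], "rotation": [0, 0, 0], "claw": 40},
    {"translation": [0, 0, 0], "rotation": [0, 0, 0], "claw": 40},
    {"translation": [0, 0, 0], "rotation": [0, 0, 0], "claw": 40},
  ],
)

```text
clock: 3.9
tool_pos: [0.529, -0.2191, 0.2792]
orientation: [-180.0, 0.0, -142.7]
force: [0.5, -0.3, 0.3]
opening: 0.0404
gripper_force: 0.0
```

```bash
python3 go.py .532 -.2593 .06 -143.3
```

```text
clock 3.9 pos [ 0.529  -0.2191  0.2792] rpy [-1.7995e+02  4.0000e-02 -1.4273e+02] q [ -2.9   9.2  -7.8   0.  -72.9 -49.8]
shift [ 22.07 -33.63 219.2 ] turn [-0.009  0.008  0.115] F [ 0.54 -0.25  0.25] M [ 0.103 -0.125 -0.043] grip 0.0 0.04037667359956502
```

Call:
arm_command(
  steps=[
    {"translation": [5, -8, 45], "rotation": [0, 0, 0.1], "claw": 40},
    {"translation": [10, -16, 90], "rotation": [0, 0, 0.1], "claw": 40},
    {"translation": [16, -24, 135], "rotation": [0, 0, 0.1], "claw": 40},
    {"translation": [22, -33.6, 180], "rotation": [0, 0, 0.1], "claw": 40},
    {"translation": [22, -33.6, 214], "rotation": [0, 0, 0.1], "claw": 40},
  ],
)

```text
clock: 4.4
tool_pos: [0.5317, -0.2588, 0.0632]
orientation: [-180.0, 0.0, -143.2]
force: [1.0, 0.3, 0.1]
opening: 0.04
gripper_force: 0.0
```

Call:
arm_command(
  steps=[
    {"translation": [0, 0, 0], "rotation": [0, 0, 0], "claw": 40},
    {"translation": [0, 0, 0], "rotation": [0, 0, 0], "claw": 40},
    {"translation": [0, 0, 0], "rotation": [0, 0, 0], "claw": 40},
  ],
)

```text
clock: 4.7
tool_pos: [0.5336, -0.2591, 0.0674]
orientation: [-179.8, 0.2, -143.1]
force: [-0.1, -0.1, 0.9]
opening: 0.0399
gripper_force: 0.0
```

```bash
python3 go.py .532 -.2593 .018 -143.3; python3 - <<'E'
from h import *
s=[]
for n in("side",):
    p,d=ctrl.snapshot(n); u,v=proj(n,[.532,-.26,.04]).astype(int); c=p[v-50:v+50,u-60:u+60]; s.append(cv2.resize(c,(720,600),interpolation=cv2.INTER_CUBIC))
cv2.imwrite("pics/g1.png",np.hstack(s)[...,::-1])
E
```

```text
clock 4.7 pos [ 0.5336 -0.2591  0.0674] rpy [-1.7981e+02  1.6000e-01 -1.4313e+02] q [ -7.   21.3 -21.3   0.  -47.1 -46.1]
shift [ 1.54  1.03 49.37] turn [-0.039  0.031  0.034] F [-0.09 -0.11  0.93] M [ 0.057 -0.169  0.007] grip 0.0 0.03992899606743539
```

View pics/g1.png

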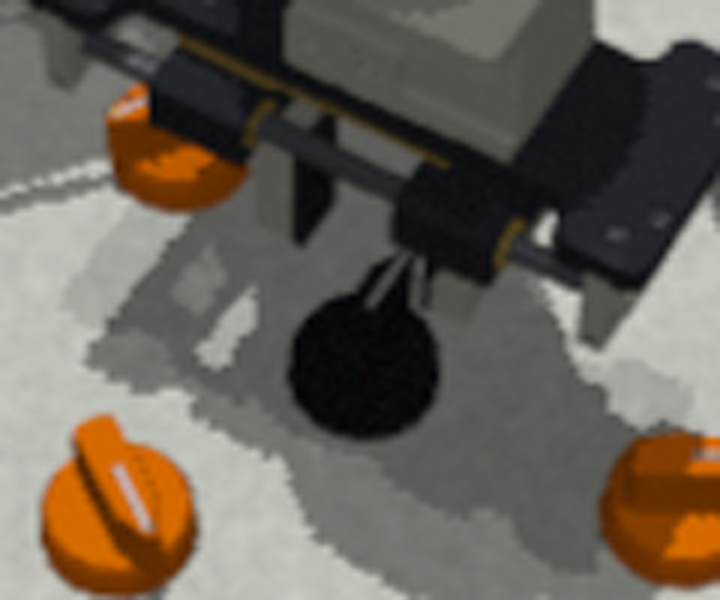

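The side view shows the open fingers straddling the knob's bar (bar line around (390,280)), fingers at (300,190) and (455,290).

Call:
arm_command(
  steps=[
    {"translation": [1.5, 1, 15], "rotation": [0, 0, 0], "claw": 40},
    {"translation": [1.5, 1, 30], "rotation": [0, 0, 0], "claw": 40},
    {"translation": [1.5, 1, 45], "rotation": [0, 0, 0], "claw": 40},
    {"translation": [1.5, 1, 45], "rotation": [0, 0, 0], "claw": 40},
    {"translation": [1.5, 1, 45], "rotation": [0, 0, 0], "claw": 40},
  ],
)

```text
clock: 5.25
tool_pos: [0.5307, -0.2596, 0.0211]
orientation: [-179.9, 0.1, -143.2]
force: [0.4, -0.4, 1.1]
opening: 0.0398
gripper_force: 0.0
```

```bash
python3 go.py .532 -.2593 .018 -143.3; sleep 0; python3 -c "
from plant import ctrl
for n in range(3): ctrl.snapshot('top'); o=ctrl.get_obs(); print(o['tool_pos'].round(4),o['orientation'].round(2),o['force'].round(2))"
```

```text
clock 5.25 pos [ 0.5307 -0.2596  0.0211] rpy [-1.7991e+02  7.0000e-02 -1.4320e+02] q [ -7.1  24.6 -23.8   0.  -41.5 -46.1]
shift [-1.25 -0.53  3.08] turn [-0.018  0.014  0.019] F [ 0.37 -0.43  1.12] M [ 0.058 -0.153 -0.019] grip 0.0 0.03982951226470314
[ 0.5308 -0.2597  0.0212] [-1.7989e+02  9.0000e-02 -1.4320e+02] [0.24 0.2  1.04]
[ 0.5308 -0.2597  0.0212] [-1.7989e+02  1.0000e-01 -1.4321e+02] [-0.72  0.33  0.68]
[ 0.5307 -0.2597  0.021 ] [-1.7990e+02  9.0000e-02 -1.4322e+02] [ 0.04 -0.12 -0.15]
```

Call:
arm_command(
  steps=[
    {"translation": [-1.2, -0.5, 2.5], "rotation": [0, 0, 0], "claw": 40},
    {"translation": [-1.2, -0.5, 2.5], "rotation": [0, 0, 0], "claw": 30},
    {"translation": [-1.2, -0.5, 2.5], "rotation": [0, 0, 0], "claw": 20},
    {"translation": [-1.2, -0.5, 2.5], "rotation": [0, 0, 0], "claw": 14},
    {"translation": [-1.2, -0.5, 2.5], "rotation": [0, 0, 0], "claw": 5},
  ],
)

```text
clock: 5.9
tool_pos: [0.5309, -0.2593, 0.0169]
orientation: [180.0, -0.0, -143.2]
force: [0.8, 0.7, 0.0]
opening: 0.014
gripper_force: 30.3
```

Call:
arm_command(
  steps=[
    {"translation": [0, 0, 0], "rotation": [0, 0, 0], "claw": 5},
    {"translation": [0, 0, 0], "rotation": [0, 0, 0], "claw": 5},
    {"translation": [0, 0, 0], "rotation": [0, 0, 0], "claw": 5},
    {"translation": [0, 0, 0], "rotation": [0, 0, 0], "claw": 5},
  ],
)

```text
clock: 6.3
tool_pos: [0.5309, -0.2593, 0.017]
orientation: [180.0, -0.0, -143.2]
force: [1.0, -0.4, -0.1]
opening: 0.0136
gripper_force: 30.0
```

```bash
python3 go.py .532 -.2593 .2 -143.3
```

```text
clock 6.3 pos [ 0.5309 -0.2593  0.017 ] rpy [ 180.     -0.   -143.24] q [ -7.1  25.  -23.9  -0.  -41.1 -46.2]
shift [  -0.84   -0.67 -183.04] turn [ 0.001 -0.001  0.012] F [ 0.96 -0.43 -0.06] M [ 0.012 -0.099  0.026] grip 30.000020563602448 0.013575487948323492
```

Call:
arm_command(
  steps=[
    {"translation": [0, 0, -10], "rotation": [0, 0, 0], "claw": 5},
    {"translation": [0, 0, -40], "rotation": [0, 0, 0], "claw": 5},
    {"translation": [0, 0, -85], "rotation": [0, 0, 0], "claw": 5},
    {"translation": [0, 0, -130], "rotation": [0, 0, 0], "claw": 5},
    {"translation": [0, 0, -175], "rotation": [0, 0, 0], "claw": 5},
  ],
)

```text
clock: 6.8
tool_pos: [0.5305, -0.2592, 0.1945]
orientation: [-180.0, 0.0, -143.2]
force: [1.5, -0.2, -1.8]
opening: 0.0138
gripper_force: 30.0
```

Call:
arm_command(
  steps=[
    {"translation": [0, 0, -45], "rotation": [0, 0, 0], "claw": 5},
    {"translation": [0, 0, -90], "rotation": [0, 0, 0], "claw": 5},
    {"translation": [0, 0, -90], "rotation": [0, 0, 0], "claw": 5},
  ],
)

```text
clock: 7.1
tool_pos: [0.5334, -0.2605, 0.2903]
orientation: [-179.4, 0.4, -143.2]
force: [0.0, -0.3, -0.4]
opening: 0.0138
gripper_force: 30.0
```

```bash
python3 go.py .491 .1052 .28 -177.5
```

```text
clock 7.1 pos [ 0.5334 -0.2605  0.2903] rpy [-179.42    0.4  -143.19] q [ -7.1  10.5  -4.8   0.1 -74.  -46.1]
shift [-185.05  318.32    8.43] turn [-0.088  0.112  6.861] F [ 0.03 -0.32 -0.43] M [ 0.091 -0.179  0.003] grip 29.999672770500183 0.01384617862300869
```

Call:
arm_command(
  steps=[
    {"translation": [-20, 34, 0], "rotation": [0, 0, 1], "claw": 5},
    {"translation": [-42, 72, 0], "rotation": [0, 0, 2.4], "claw": 5},
    {"translation": [-64, 110, 0], "rotation": [0, 0, 3.9], "claw": 5},
    {"translation": [-86, 148, 0], "rotation": [0, 0, 5.4], "claw": 5},
    {"translation": [-108, 186, 0], "rotation": [0, 0, 6.9], "claw": 5},
  ],
)

```text
clock: 7.6
tool_pos: [0.5054, -0.0447, 0.2826]
orientation: [180.0, 0.0, -178.0]
force: [-0.1, 1.1, -0.7]
opening: 0.0136
gripper_force: 30.0
```

```bash
python3 go.py .491 .1052 .27 -177.5
```

```text
clock 7.6 pos [ 0.5054 -0.0447  0.2826] rpy [ 1.7999e+02  4.0000e-02 -1.7796e+02] q [  17.2    2.6  -14.9   -0.   -72.5 -105.1]
shift [  9.09 150.33  12.6 ] turn [ 0.003  0.009 -0.092] F [-0.14  1.08 -0.65] M [ 0.149 -0.308 -0.034] grip 29.993759393692017 0.013639209804483745
```

Call:
arm_command(
  steps=[
    {"translation": [2, 35, 5], "rotation": [0, 0, 0], "claw": 5},
    {"translation": [5, 75, 10], "rotation": [0, 0, 0], "claw": 5},
    {"translation": [8, 110, 10], "rotation": [0, 0, 0], "claw": 5},
    {"translation": [9, 135, 10], "rotation": [0, 0, 0], "claw": 5},
    {"translation": [9, 135, 10], "rotation": [0, 0, 0], "claw": 5},
  ],
)

```text
clock: 8.1
tool_pos: [0.4912, 0.0907, 0.2724]
orientation: [180.0, 0.0, -177.5]
force: [-0.5, -0.7, -0.8]
opening: 0.0137
gripper_force: 30.0
```

Call:
arm_command(
  steps=[
    {"translation": [0, 0, 0], "rotation": [0, 0, 0], "claw": 5},
    {"translation": [0, 0, 0], "rotation": [0, 0, 0], "claw": 5},
    {"translation": [0, 0, 0], "rotation": [0, 0, 0], "claw": 5},
  ],
)

```text
clock: 8.4
tool_pos: [0.4917, 0.0876, 0.2721]
orientation: [180.0, 0.0, -177.7]
force: [-0.6, 0.3, -0.5]
opening: 0.0142
gripper_force: 30.0
```

```bash
python3 go.py .491 .1052 .25 -177.5
```

```text
clock 8.4 pos [0.4917 0.0876 0.2721] rpy [ 1.800e+02  1.000e-02 -1.777e+02] q [  32.7    2.1  -16.7    0.   -71.1 -120.4]
shift [-0.04 17.66 22.13] turn [ 0.     0.001 -0.04 ] F [-0.59  0.3  -0.48] M [ 0.021 -0.158 -0.019] grip 29.9998739361763 0.014173062422237322
```

Call:
arm_command(
  steps=[
    {"translation": [0, 9, 10], "rotation": [0, 0, 0], "claw": 5},
    {"translation": [0, 17.6, 20], "rotation": [0, 0, 0], "claw": 5},
    {"translation": [0, 17.6, 20], "rotation": [0, 0, 0], "claw": 5},
    {"translation": [0, 17.6, 20], "rotation": [0, 0, 0], "claw": 5},
    {"translation": [0, 17.6, 20], "rotation": [0, 0, 0], "claw": 5},
  ],
)

```text
clock: 8.9
tool_pos: [0.4911, 0.106, 0.2521]
orientation: [-180.0, 0.0, -177.6]
force: [-0.7, -0.4, -0.5]
opening: 0.0135
gripper_force: 30.0
```

```bash
python3 go.py .491 .1052 .232 -177.5; python3 - <<'E'
from h import *
a=[ctrl.snapshot("side") for _ in range(8)]
p=np.mean([x[0].astype(float) for x in a],0); d=np.median([x[1] for x in a],0); np.savez("hov.npz",sided=d,side=p)
q=proj("side",[.492,.1037,.225]).astype(int); u,v=q; print(q)
c=p[v-24:v+24,u-32:u+32]; cv2.imwrite("pics/h1.png",cv2.resize((c*1.6).clip(0,255).astype(np.uint8),(800,600),interpolation=cv2.INTER_NEAREST)[...,::-1])
W=world("side",d)
# skirt: points with z between .235 and .251, near shaft
m=(W[...,2]>.234)&(W[...,2]<.252)&(np.hypot(W[...,0]-.49,W[...,1]-.105)<.04)
P=W[m]; print(len(P),P.min(0),P.max(0))
from scipy.optimize import least_squares
t=lambda p:np.hypot(P[:,0]-p[0],P[:,1]-p[1])-(.0245-.003*(P[:,2]-p[2])/.016)
lo=P[:,2]<.249; P=P[lo]
r=least_squares(lambda p:t([p[0],p[1],.2345]),[.49,.105],loss="soft_l1",f_scale=.001); print("skirt axis in side cam",r.x,len(P),np.abs(r.fun).mean())
E
```

```text
clock 8.9 pos [0.4911 0.106  0.2521] rpy [-179.99    0.   -177.62] q [  34.6    3.1  -18.3    0.   -68.6 -122.3]
shift [ 0.09 -0.77 20.07] turn [-0.002  0.001 -0.024] F [-0.69 -0.35 -0.53] M [ 0.015 -0.156  0.004] grip 29.99981313943863 0.013540445477893829
[241  90]
247 [0.46928311 0.0796444  0.23415866] [0.51572205 0.11398818 0.25168633]
skirt axis in side cam [0.49293845 0.10367716] 172 0.0005381898165781373
```

View pics/h1.png

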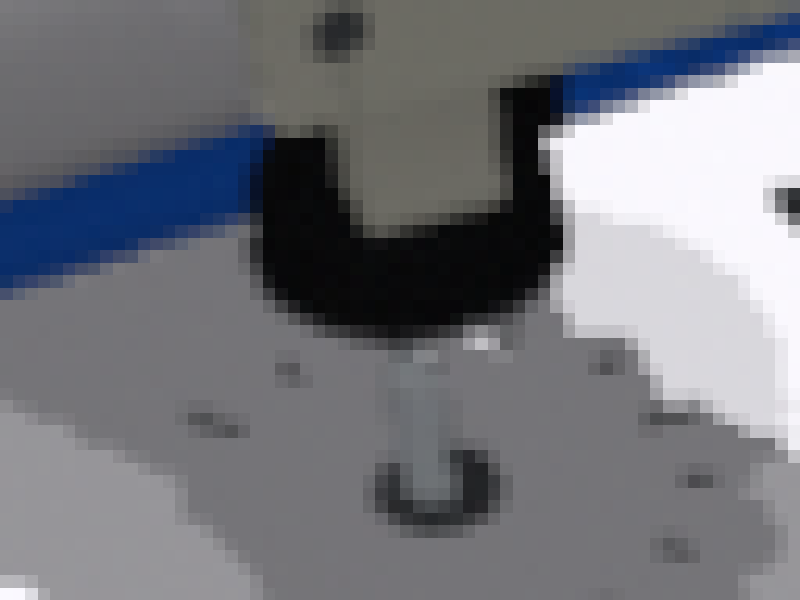

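The picture shows the knob straight above the shaft (skirt centred about column 410, shaft 415), nose to the right (+x). Descending gently.

Call:
arm_command(
  steps=[
    {"translation": [0.6, 0, 6], "rotation": [0, 0, 0], "claw": 5},
    {"translation": [0.6, 0.2, 12], "rotation": [0, 0, 0], "claw": 5},
    {"translation": [0.6, 0.2, 18], "rotation": [0, 0, 0], "claw": 5},
    {"translation": [0.6, 0.2, 20], "rotation": [0, 0, 0], "claw": 5},
    {"translation": [0.6, 0.2, 22], "rotation": [0, 0, 0], "claw": 5},
  ],
)

```text
clock: 9.8
tool_pos: [0.4903, 0.106, 0.2296]
orientation: [-180.0, -0.0, -177.6]
force: [-0.2, 0.4, -0.8]
opening: 0.0134
gripper_force: 30.0
```

Call:
arm_command(
  steps=[
    {"translation": [0, 0, 0.5], "rotation": [0, 0, 0], "claw": 5},
    {"translation": [0, 0, 1], "rotation": [0, 0, 0], "claw": 5},
  ],
)

```text
clock: 10.0
tool_pos: [0.4905, 0.1062, 0.2291]
orientation: [180.0, 0.0, -177.6]
force: [1.0, 0.3, -0.1]
opening: 0.0136
gripper_force: 30.0
```

```bash
python3 go.py .491 .1052 .227 -177.5
```

```text
clock 10.0 pos [0.4905 0.1062 0.2291] rpy [ 1.7999e+02  2.0000e-02 -1.7763e+02] q [  34.7    4.   -20.5    0.   -65.5 -122.3]
shift [-0.44 -0.98  2.14] turn [ 0.001  0.004 -0.027] F [ 0.95  0.25 -0.14] M [ 0.093 -0.309 -0.034] grip 29.999919533729553 0.01361829528470156
```

Call:
arm_command(
  steps=[
    {"translation": [0, 0, 0.5], "rotation": [0, 0, 0], "claw": 5},
    {"translation": [0, 0, 1], "rotation": [0, 0, 0], "claw": 5},
    {"translation": [0, 0, 1.5], "rotation": [0, 0, 0], "claw": 5},
    {"translation": [0, 0, 2], "rotation": [0, 0, 0], "claw": 5},
  ],
)

```text
clock: 10.4
tool_pos: [0.4905, 0.1062, 0.2271]
orientation: [180.0, 0.0, -177.6]
force: [0.7, -0.1, -1.9]
opening: 0.0139
gripper_force: 30.0
```

```bash
python3 go.py .491 .1052 .227 -177.5
```

```text
clock 10.4 pos [0.4905 0.1062 0.2271] rpy [ 1.7999e+02  3.0000e-02 -1.7763e+02] q [  34.7    4.   -20.7    0.   -65.3 -122.3]
shift [-0.42 -1.01  0.09] turn [ 0.002  0.006 -0.026] F [ 0.67 -0.11 -1.86] M [ 0.066 -0.652 -0.008] grip 29.999965131282806 0.013925739639673565
```

Call:
arm_command(
  steps=[
    {"translation": [0, 0, 1], "rotation": [0, 0, 0], "claw": 5},
    {"translation": [0, 0, 2], "rotation": [0, 0, 0], "claw": 5},
    {"translation": [0, 0, 3], "rotation": [0, 0, 0], "claw": 5},
    {"translation": [0, 0, 3], "rotation": [0, 0, 0], "claw": 5},
  ],
)

```text
clock: 10.8
tool_pos: [0.4905, 0.1062, 0.2239]
orientation: [180.0, 0.0, -177.6]
force: [2.7, 0.6, -0.0]
opening: 0.0133
gripper_force: 30.0
```

```bash
python3 go.py .491 .1052 .217 -177.5; python3 - <<'E'
from h import *
for k in range(4): ctrl.snapshot("top"); o=ctrl.get_obs(); print(o['force'].round(2),o['moment'].round(2))
a=[ctrl.snapshot("side") for _ in range(4)]
p=np.mean([x[0].astype(float) for x in a],0); d=np.median([x[1] for x in a],0)
u,v=proj("side",[.492,.1037,.215]).astype(int)
c=p[v-24:v+24,u-32:u+32]; cv2.imwrite("pics/i1.png",cv2.resize((c*1.6).clip(0,255).astype(np.uint8),(800,600),interpolation=cv2.INTER_NEAREST)[...,::-1])
W=world("side",d)
m=(W[...,2]>.200)&(W[...,2]<.222)&(np.hypot(W[...,0]-.49,W[...,1]-.105)<.04); P=W[m]; print(np.percentile(P[:,2],[0,5,25,50,75,95]))
E
```

```text
clock 10.8 pos [0.4905 0.1062 0.2239] rpy [ 1.8000e+02  2.0000e-02 -1.7763e+02] q [  34.7    4.2  -20.9    0.   -64.9 -122.3]
shift [-0.44 -1.    6.94] turn [ 0.001  0.004 -0.027] F [ 2.67  0.6  -0.05] M [ 0.033 -1.103 -0.01 ] grip 29.999894499778748 0.013320391502574452
[ 2.86 -0.1  -1.03] [ 0.06 -1.03 -0.02]
[ 2.82 -0.14 -0.22] [ 0.04 -1.15 -0.  ]
[ 2.62 -0.53 -1.11] [ 0.1  -1.15  0.02]
[ 2.33  0.69 -0.51] [ 0.07 -1.17 -0.01]
[0.20623094 0.20781686 0.21122766 0.21538411 0.21910294 0.22168998]
```

View pics/i1.png

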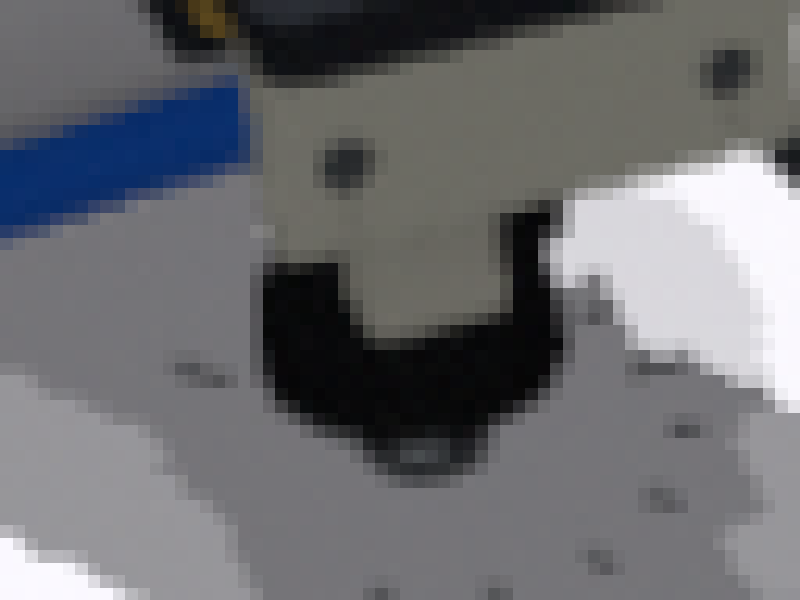

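Knob is around the shaft (its underside at ~207 mm, shaft hidden under it), no vertical force, slight +x side load; I ease +x and go on down.

Call:
arm_command(
  steps=[
    {"translation": [-0.6, 0, 0], "rotation": [0, 0, 0], "claw": 5},
    {"translation": [-0.6, 0, 1], "rotation": [0, 0, 0], "claw": 5},
    {"translation": [-0.6, 0, 2], "rotation": [0, 0, 0], "claw": 5},
    {"translation": [-0.6, 0, 3], "rotation": [0, 0, 0], "claw": 5},
    {"translation": [-0.6, 0, 4], "rotation": [0, 0, 0], "claw": 5},
  ],
)

```text
clock: 11.7
tool_pos: [0.4907, 0.106, 0.2198]
orientation: [-180.0, -0.0, -177.6]
force: [1.2, 0.2, -0.0]
opening: 0.0139
gripper_force: 30.0
```

```bash
python3 go.py .491 .1052 .217 -177.5
```

```text
clock 11.7 pos [0.4907 0.106  0.2198] rpy [-1.7999e+02 -3.0000e-02 -1.7764e+02] q [  34.6    4.4  -21.2   -0.   -64.4 -122.3]
shift [-0.23 -0.85  2.78] turn [-0.002 -0.005 -0.027] F [ 1.23  0.24 -0.02] M [ 0.082 -0.48   0.056] grip 30.000014305114746 0.013855119800252388
```

Call:
arm_command(
  steps=[
    {"translation": [-0.3, 0, 1], "rotation": [0, 0, 0], "claw": 5},
    {"translation": [-0.3, 0, 2], "rotation": [0, 0, 0], "claw": 5},
    {"translation": [-0.3, 0, 3], "rotation": [0, 0, 0], "claw": 5},
    {"translation": [-0.3, 0, 3], "rotation": [0, 0, 0], "claw": 5},
  ],
)

```text
clock: 12.1
tool_pos: [0.4911, 0.1061, 0.2168]
orientation: [-180.0, -0.0, -177.6]
force: [0.4, 0.6, -0.5]
opening: 0.0139
gripper_force: 30.0
```

Call:
arm_command(
  steps=[
    {"translation": [0, 0, 0.7], "rotation": [0, 0, 0], "claw": 5},
    {"translation": [0, 0, 1.4], "rotation": [0, 0, 0], "claw": 5},
    {"translation": [0, 0, 1.4], "rotation": [0, 0, 0], "claw": 5},
  ],
)

```text
clock: 12.4
tool_pos: [0.4914, 0.1062, 0.2159]
orientation: [180.0, 0.0, -177.6]
force: [-1.6, 0.6, 3.4]
opening: 0.0137
gripper_force: 30.0
```

```bash
python3 go.py .491 .1052 .211 -177.5
```

```text
clock 12.4 pos [0.4914 0.1062 0.2159] rpy [ 1.8000e+02  3.0000e-02 -1.7763e+02] q [  34.6    4.6  -21.6    0.   -63.8 -122.3]
shift [ 0.42 -0.95  4.87] turn [ 0.001  0.005 -0.026] F [-1.62  0.56  3.37] M [-0.084  0.223  0.008] grip 30.000320971012115 0.013682705231098845
```

Call:
arm_command(
  steps=[
    {"translation": [0.3, 0, 1], "rotation": [0, 0, 0], "claw": 5},
    {"translation": [0.3, 0, 2], "rotation": [0, 0, 0], "claw": 5},
    {"translation": [0.3, 0, 3], "rotation": [0, 0, 0], "claw": 5},
    {"translation": [0.3, 0, 4], "rotation": [0, 0, 0], "claw": 5},
    {"translation": [0.3, 0, 4], "rotation": [0, 0, 0], "claw": 5},
  ],
)

```text
clock: 12.9
tool_pos: [0.4913, 0.1062, 0.2119]
orientation: [180.0, 0.1, -177.6]
force: [0.1, -0.7, 6.8]
opening: 0.0138
gripper_force: 30.0
```

```bash
python3 go.py .491 .1052 .211 -177.5
```

```text
clock 12.9 pos [0.4913 0.1062 0.2119] rpy [ 1.8000e+02  5.0000e-02 -1.7762e+02] q [  34.6    4.8  -21.9    0.   -63.2 -122.3]
shift [ 0.39 -0.97  0.93] turn [ 0.001  0.011 -0.025] F [ 0.13 -0.74  6.77] M [-0.213 -0.097 -0.01 ] grip 30.00092715024948 0.013835796267898331
```

Call:
arm_command(
  steps=[
    {"translation": [0, 0, 0.6], "rotation": [0, 0, 0], "claw": 5},
    {"translation": [0, 0, 1.2], "rotation": [0, 0, 0], "claw": 5},
    {"translation": [0, 0, 1.6], "rotation": [0, 0, 0], "claw": 5},
    {"translation": [0, 0, 1.6], "rotation": [0, 0, 0], "claw": 5},
  ],
)

```text
clock: 13.3
tool_pos: [0.4914, 0.1062, 0.2105]
orientation: [180.0, 0.1, -177.6]
force: [-0.5, -0.6, 6.8]
opening: 0.0135
gripper_force: 30.0
```

```bash
python3 go.py .491 .1052 .211 -177.5
```

```text
clock 13.3 pos [0.4914 0.1062 0.2105] rpy [ 1.8000e+02  6.0000e-02 -1.7762e+02] q [  34.6    4.8  -22.1    0.   -63.  -122.3]
shift [ 0.39 -0.95 -0.46] turn [ 0.001  0.012 -0.025] F [-0.52 -0.55  6.78] M [-0.24   0.153  0.001] grip 30.001122057437897 0.013538527204779835
```

Call:
arm_command(
  steps=[
    {"translation": [0, 0, 0.5], "rotation": [0, 0, 0], "claw": 5},
    {"translation": [0, 0, 0.8], "rotation": [0, 0, 0], "claw": 5},
    {"translation": [0, 0, 0.8], "rotation": [0, 0, 0], "claw": 5},
  ],
)

```text
clock: 13.6
tool_pos: [0.4915, 0.1062, 0.2104]
orientation: [180.0, 0.1, -177.6]
force: [-3.2, -1.1, 11.4]
opening: 0.0138
gripper_force: 30.0
```

At the stop (11 N). Holding 2.5 s.

Call:
arm_command(
  steps=[
    {"translation": [0, 0, 0.2], "rotation": [0, 0, 0], "claw": 5},
    {"translation": [0, 0, 0.2], "rotation": [0, 0, 0], "claw": 5},
    {"translation": [0, 0, 0.2], "rotation": [0, 0, 0], "claw": 5},
    {"translation": [0, 0, 0.2], "rotation": [0, 0, 0], "claw": 5},
    {"translation": [0, 0, 0.2], "rotation": [0, 0, 0], "claw": 5},
  ],
)

```text
clock: 14.1
tool_pos: [0.4915, 0.1061, 0.2103]
orientation: [180.0, 0.1, -177.6]
force: [-2.6, -0.5, 12.9]
opening: 0.0138
gripper_force: 30.0
```

Call:
arm_command(
  steps=[
    {"translation": [0, 0, 0], "rotation": [0, 0, 0], "claw": 5},
    {"translation": [0, 0, 0], "rotation": [0, 0, 0], "claw": 5},
    {"translation": [0, 0, 0], "rotation": [0, 0, 0], "claw": 5},
    {"translation": [0, 0, 0], "rotation": [0, 0, 0], "claw": 5},
    {"translation": [0, 0, 0], "rotation": [0, 0, 0], "claw": 5},
  ],
)

```text
clock: 14.6
tool_pos: [0.4915, 0.1062, 0.2104]
orientation: [180.0, 0.1, -177.6]
force: [-2.5, -0.6, 12.7]
opening: 0.0136
gripper_force: 30.0
```

Call:
arm_command(
  steps=[
    {"translation": [0, 0, 0], "rotation": [0, 0, 0], "claw": 5},
    {"translation": [0, 0, 0], "rotation": [0, 0, 0], "claw": 5},
    {"translation": [0, 0, 0], "rotation": [0, 0, 0], "claw": 5},
    {"translation": [0, 0, 0], "rotation": [0, 0, 0], "claw": 5},
    {"translation": [0, 0, 0], "rotation": [0, 0, 0], "claw": 5},
  ],
)

```text
clock: 15.1
tool_pos: [0.4915, 0.1062, 0.2104]
orientation: [180.0, 0.1, -177.6]
force: [-2.9, -1.5, 12.9]
opening: 0.0136
gripper_force: 30.0
```

Call:
arm_command(
  steps=[
    {"translation": [0, 0, 0], "rotation": [0, 0, 0], "claw": 5},
    {"translation": [0, 0, 0], "rotation": [0, 0, 0], "claw": 5},
    {"translation": [0, 0, 0], "rotation": [0, 0, 0], "claw": 5},
    {"translation": [0, 0, 0], "rotation": [0, 0, 0], "claw": 5},
    {"translation": [0, 0, 0], "rotation": [0, 0, 0], "claw": 5},
  ],
)

```text
clock: 15.6
tool_pos: [0.4915, 0.1062, 0.2103]
orientation: [180.0, 0.1, -177.6]
force: [-2.8, -0.3, 12.1]
opening: 0.0136
gripper_force: 30.0
```

Call:
arm_command(
  steps=[
    {"translation": [0, 0, 0], "rotation": [0, 0, 0], "claw": 5},
    {"translation": [0, 0, 0], "rotation": [0, 0, 0], "claw": 5},
    {"translation": [0, 0, 0], "rotation": [0, 0, 0], "claw": 5},
    {"translation": [0, 0, 0], "rotation": [0, 0, 0], "claw": 5},
    {"translation": [0, 0, 0], "rotation": [0, 0, 0], "claw": 5},
  ],
)

```text
clock: 16.1
tool_pos: [0.4915, 0.1062, 0.2104]
orientation: [180.0, 0.1, -177.6]
force: [-2.6, -1.2, 13.3]
opening: 0.0138
gripper_force: 30.0
```

```bash
python3 go.py .491 .1052 .211 -177.5; python3 - <<'E'
from h import *
ctrl.get_obs()
a=[ctrl.snapshot("side") for _ in range(6)]
p=np.mean([x[0].astype(float) for x in a],0); d=np.median([x[1] for x in a],0)
u,v=proj("side",[.492,.1037,.205]).astype(int)
c=p[v-36:v+36,u-48:u+48]; cv2.imwrite("pics/j1.png",cv2.resize((c*1.6).clip(0,255).astype(np.uint8),(800,600),interpolation=cv2.INTER_NEAREST)[...,::-1])
W=world("side",d)
m=(W[...,2]>.193)&(W[...,2]<.207)&(np.hypot(W[...,0]-.492,W[...,1]-.105)<.03); P=W[m]; print(len(P),np.percentile(P[:,2],[0,2,5,25,50]))
E
```

```text
clock 16.1 pos [0.4915 0.1062 0.2104] rpy [ 1.7999e+02  1.0000e-01 -1.7761e+02] q [ 3.460e+01  4.800e+00 -2.210e+01  1.000e-01 -6.300e+01 -1.223e+02]
shift [ 0.52 -0.94 -0.65] turn [ 0.002  0.02  -0.022] F [-2.61 -1.23 13.32] M [-0.183  1.025 -0.051] grip 30.002079606056213 0.01384988266910798
161 [0.19322732 0.19394767 0.19459729 0.19729782 0.20082138]
```

View pics/j1.png

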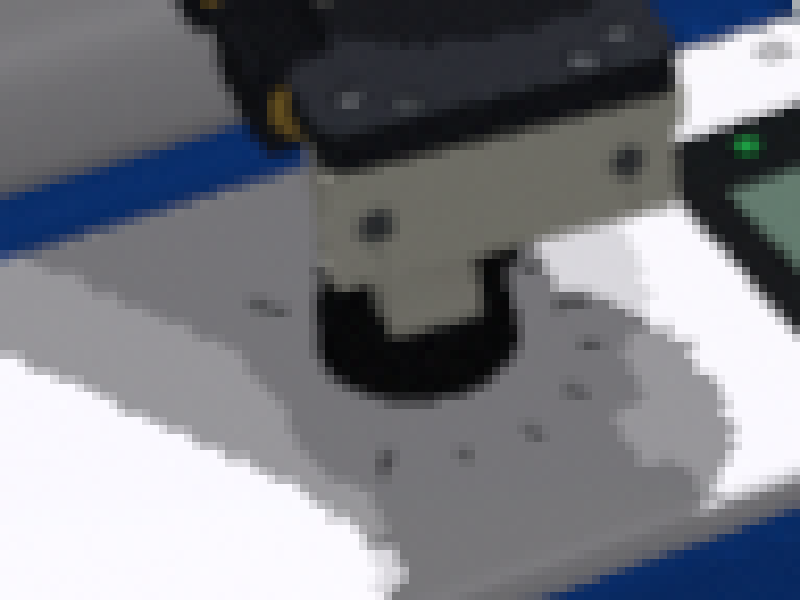

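The knob sits about 4 mm above the deck (skirt edge near row 390) and a green lamp at (745,145) is lit. I'm handing the job in.

```bash
python3 -c "
from plant import ctrl; print(ctrl.close_job())"
```

```text
the job is handed in; nothing more can be done
None
```

The knob is fully home on the shaft and pressed to the stop at about 13 N, held for over two seconds; the fridge's green lamp is lit, and I handed the job in with the gripper still holding it (no verdict was returned).

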